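# Free the jammed coin roll

## Robot

A 6-joint arm with a two-finger parallel gripper is mounted at the origin on the work surface. World frame = base frame: x ahead of the robot, y to its left, z up, the work surface at z = 0. Lengths are in m, angles in rad, forces in N, time in s.
With the tool pointing down it reaches from about 0.3 to 0.875 m from the base axis. Payload 6.4 kg.
Tool frame: the origin (TCP) lies midway between the tips of the shut fingers; the grasp point (between the pads) lies 19 mm behind it (grasp_offset is the distance from the TCP to the grasp point, in m); z points along the fingers, y is the line along which they close (so a half turn about z gives the same grasp; the last joint's range is limited). The gripper opens to 85 mm and grips with 20 to 120 N. Pads are 22 mm wide; open, the fingers measure 114 mm over their backs; the gripper's body (76 mm by 85 mm) begins 54 mm behind the grasp point. The pads swing forward as they close: fully open they stand 13 mm farther back than shut.
Start: joints at [1.056, 0.181, 1.607, -0, 1.354, -0.206], TCP at [0.175, 0.548, 0.231] pointing down, gripper open.
Joint ranges: [-2.99, 2.99], [-0.89, 2.07], [0.3, 2.58], [-1.14, 4.28], [0, 2.63], [-3.12, 3.12]. Speed limits (rad/s): [2.57, 2.57, 3.01, 3.14, 3.14, 3.14].

## Interface

Orientations are given as a unit quaternion [w, x, y, z].
In Python, from bench import * gives the robot as it stands. The module is installed in compiled form; this text tells all that it offers.
- The arm moves only by the tool servo_tool, never from a script. Its argument "commands" is text: rows parted by semicolons, each of 7 numbers parted by spaces: the turn, a rotation vector about the tool's x, y, z in rad, then the shift along the tool's x, y, z in mm, then the opening, from 0 (shut) to 1 (fully open). In form: wx wy wz dx dy dz claw; .... A call has 1 to 5 rows; each row shifts and turns the commanded pose from where the row before left it, along the tool's axes as they then stand; what a row does not reach is not made up. A row lasts 1/8 s, in which the tool goes at most 62.5 mm and 10.7 degrees, less where a joint would pass 70% of its speed; a pose out of reach is approached as far as the arm can. A call with a gripper value outside its range is refused whole. The fingers move at their own pace and stop on an object; the grip force is fixed at half the most. Time passes only in rows, so rows that do not move let the fingers close. It gives the time, the measured TCP pose, the force, the opening and the grip force at its end, in the units of the state.
- get_obs(): the state, without advancing time (a new reading comes with each control period).
- camera(name): name is "scene" or "side" or "wrist"; returns the picture (384x512x3 uint8, blue, green, red); there is no depth.
- calibration(name): a dict with "fx", "fy", "cx", "cy" (pixels), "R" (3x3) and "t" (3): a world point X has camera coordinates R X + t. Camera axes: x right, y down, z forward; pixel columns grow to the right and rows downward; lengths in m; the calibration is good to about 2 mm. A picture is of the moment at which its call begins: read the wrist's pose just before it. calibration takes no time and is no camera call; for the wrist camera it gives the pose at the moment of the call.
- hand_in(): hands the job in; it is judged then, once.
The state is a dict: "time_s": time; "q": joint angles; "dq": joint speeds; "joint_efforts": joint torques, N m; "eef_pos": TCP position; "eef_rot": TCP orientation; "wrist_force": force on the tool from outside, world axes, zero at the start; "torque": the same for the moment, N m; "opening": opening from 0.0 (shut) to 1.0 (fully open); "grasp_force": force on a finger pad.
Only numpy, scipy, OpenCV 4.12 (cv2) and the standard library are available. Lean on these libraries where they do the work, as an engineer would, in place of code of your own. Each camera call takes 0.05 s, during which the arm holds its last target. There are 200 camera calls.

## Task

A roll of coins is jammed in the bore of the coin-roll station. Slide the station's tray fully home under the bore's mouth, then take the wooden rod from its rest and push it into the bore from the entry side to drive the roll out, so that it drops into the tray. Lay the rod back across both saddles of its rest, centred as it was, and slide the tray with the roll in it all the way back out to the other end of its slide; leave the jar, the jar lid and the tin where they stand.

Things in the scene. Friction and masses are not known exactly. Their poses are not given: they have to be found in the camera images.
- station: The coin-roll station, fixed to the desk: an aluminium block 56 mm long (x), 64 mm wide (y), 78 mm high with the bore along x, a black cap (26 x 34 mm, top 87 mm above the desk) on its middle, and the tray's slide. Base plate 8 mm high, reaching 5 mm behind the entry face. Origin on the desk under the bore's middle; x = driving direction, y = direction in which the tray slides out, z up.
- bore_entry (a point): Centre of the bore's entry end, where the rod goes in; station axes (x points into the bore, towards the mouth). The bore is a level, straight, round through-hole 30 mm in diameter, 56 mm long, its axis 54 mm above the desk.
- bore_mouth (a point): Centre of the mouth, the bore's other end, 56 mm along x from the entry; station axes. The roll's nose sticks out here at the start. Drive the rod's tip about 18 mm out of the mouth: the roll tips nose-down into the tray on the way and lies flat by then, or its tail leans on the rod's tip and drops flat as the rod is drawn back.
- roll_center (a point): Centre of the jammed coin roll: a paper-wrapped cylinder with brass ends, 28 mm in diameter, 70 mm long, about 0.28 kg; x is its length. It starts in the bore, nose 15 to 23 mm out of the mouth, tail 1 to 9 mm inside the entry. A spring roller in the bore's roof, half-way along, presses on it: driving it takes about 7 to 14 N until its tail has passed the roller, then little; with the roll gone the roller hangs 5 mm below the bore's roof.
- tray (a joint): Travel in m of the steel tray on its slide: 0 = fully home under the mouth, 0.100 = fully out (stops at both ends); it moves along the station's y (see bore_entry), with about 2.5 N of friction, and stays where it is left.
- tray_floor (a point): Centre of the tray's inner floor, 13 mm above the desk; station axes. The inside is 96 mm (x) by 44 mm (y); side walls and outer end wall 18 mm high, the lip next to the block 4 mm high. When home it lies 55 mm beyond the mouth along x, centred below the bore's line.
- tray_post (a point): Point on the tray's upright grey post, 60 mm above the desk; the post is round, 14 mm in diameter, stands 61 mm (x) from tray_floor just outside the tray's outer end wall, and reaches from 15 to 75 mm above the desk. It can be pinched from above or pushed to slide the tray.
- rod_center (a point): Centre of the plain round wooden rod, 200 mm long, 16 mm in diameter, 0.06 kg; x is its length. It starts lying level on its rest, its axis 55 mm above the desk.
- rest_seat (a point): The middle of the rod's place on its wooden rest: where the rod's centre lies when it is back, 55 mm above the desk; x is the direction in which the rod lies. Two V saddles, 12 mm thick, hold it 65 mm to either side of here; their tips are 62 mm above the desk and the V is 37 mm wide at the top. The rest is fixed; its foot is 160 x 60 x 8 mm.
- jar_center (a point): Centre of an empty glass jar, 72 mm in diameter, 95 mm high: to be left alone.
- tin_center (a point): Centre of a brass-coloured tin, 120 mm in diameter, 150 mm high: to be left alone.
- lid_center (a point): Centre of the jar's lid, a red disc 74 mm in diameter, 12 mm high, lying flat: to be left alone.

How it is judged:
By the outcome, as a careful person would: the job done as asked, in the order asked, and still so for the second after the job is handed in, with the robot touching nothing.
It also fails if it takes over 70 s, if anything falls off the work surface, if the arm or the gripper's body presses on something with over 40 N, if the wrist force passes 120 N, or if a joint passes its speed limit or range.

## Working session

There is one attempt and no reset: what is moved stays moved. The work goes in short steps, Python scripts to look and compute and a tool call to move; the robot and the scene stay as the last step left them, time stands still between calls to the robot, and variables do not carry over. Pictures are saved under pics/ and viewed, at most 10 in all, crops included, and the job is handed in when it is done.

Besides the shell and the picture viewer there is one more tool, called as name(argument=value, ...) on one line, values as JSON. servo_tool: Moves the arm, as the interface text tells. Its arguments: {"type":"object","properties":{"commands":{"type":"string"}},"required":["commands"]}

```bash
mkdir -p pics; cat > h.py <<'E'
from bench import *
import numpy as np, cv2
from scipy.spatial.transform import Rotation as Ro
E
python3 - <<'E'
from h import *
o=get_obs();print(o)
for n in("scene","side"):
    c=calibration(n);np.savez(f"{n}.npz",**c);cv2.imwrite(f"pics/{n}0.png",camera(n));print(n,c)
E
```

```text
{'time_s': 0.0, 'q': array([ 1.05570542e+00,  1.81523702e-01,  1.60798442e+00, -2.91872787e-06,
        1.35380230e+00, -2.06320759e-01]), 'dq': array([ 4.36905539e-04, -5.11118743e-05, -2.36371493e-03,  2.19710481e-03,
       -5.00729667e-04, -1.21424990e-03]), 'joint_efforts': array([ 7.24280744e-05, -4.44870615e+01, -3.51334870e+01, -2.16390004e-04,
        8.99769890e-03,  2.82054572e-06]), 'eef_pos': array([0.17445882, 0.54732821, 0.2304053 ]), 'eef_rot': array([-3.01797174e-04,  1.53772150e-01,  9.88105960e-01, -8.04116874e-04]), 'wrist_force': array([-0.36827927,  0.53342934,  0.50084224]), 'torque': array([-0.01579255, -0.02524406,  0.00377706]), 'grasp_force': 0.0, 'opening': 1.000865869577617}
scene {'fx': 380.176715440362, 'fy': 380.176715440362, 'cx': 256.65434233823095, 'cy': 196.87513474092734, 'R': array([[-0.58054959,  0.814084  ,  0.01514667],
       [ 0.66656049,  0.48586479, -0.56536052],
       [-0.46761019, -0.31812364, -0.82470483]]), 't': array([ 0.31963669, -0.34736833,  1.46439635])}
side {'fx': 356.2528648245493, 'fy': 356.2528648245493, 'cx': 255.86871945042927, 'cy': 189.33007646163472, 'R': array([[-0.99765274, -0.06811624, -0.00701336],
       [-0.04482735,  0.72709238, -0.68507458],
       [ 0.05176406, -0.68315214, -0.72843918]]), 't': array([0.58358868, 0.06775919, 1.0058398 ])}
```

View pics/scene0.png

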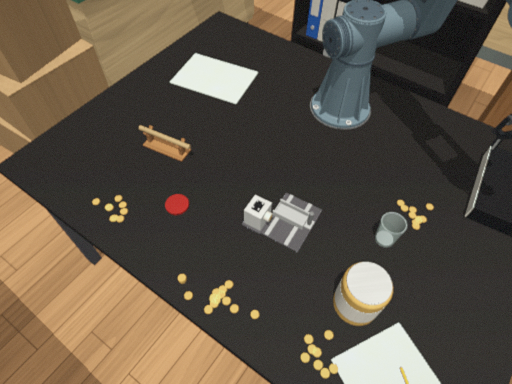

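View pics/side0.png

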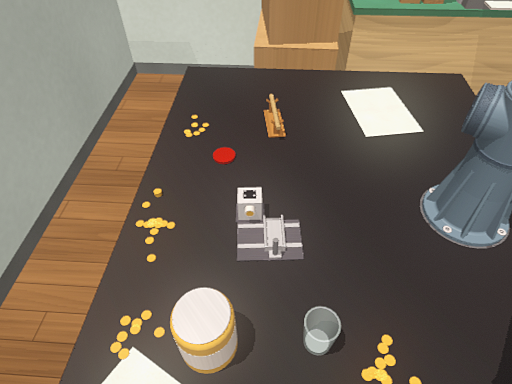

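The scene view shows the rod and rest at (165,142), the lid at (177,204), the station block at (258,210), the tray post near (275,213), the jar at (390,230) and the tin at (362,295). The side view shows the rest at (275,118), the block at (249,203), the tray at (275,235) with its post at (275,246), the jar at (321,330) and the tin at (204,328).

```bash
cat >> h.py <<'E'
def ray(c,p):
    d=c["R"].T@np.array([(p[0]-c["cx"])/c["fx"],(p[1]-c["cy"])/c["fy"],1]);return -c["R"].T@c["t"],d/np.linalg.norm(d)
def tri(obs):
    A=np.zeros((3,3));b=np.zeros(3)
    for c,p in obs:
        o,d=ray(c,p);P=np.eye(3)-np.outer(d,d);A+=P;b+=P@o
    X=np.linalg.solve(A,b);return X
def plane(c,p,z):
    o,d=ray(c,p);return o+d*(z-o[2])/d[2]
def proj(c,X):
    v=c["R"]@X+c["t"];return np.array([c["fx"]*v[0]/v[2]+c["cx"],c["fy"]*v[1]/v[2]+c["cy"]])
def ld(n): return dict(np.load(n+".npz"))
def shot(n):
    c=calibration(n);im=camera(n);return c,im
def delta(target,Rt=None):
    """target world TCP -> shift in tool axes mm, rotvec tool"""
    o=get_obs();q=o["eef_rot"];R=Ro.from_quat([q[1],q[2],q[3],q[0]])
    d=R.inv().apply(np.array(target)-o["eef_pos"])*1e3
    w=(R.inv()*Rt).as_rotvec() if Rt is not None else np.zeros(3)
    return d.round(1),w.round(4)
def down(yaw):
    """tool z down, tool y axis (closing) at world angle yaw"""
    y=np.array([np.cos(yaw),np.sin(yaw),0]);z=np.array([0,0,-1.]);return Ro.from_matrix(np.stack([np.cross(y,z),y,z],1))
E
python3 - <<'E'
from h import *
s,d=ld("scene"),ld("side")
for n,a,b in[("cap",(258,203),(249,193)),("rodA",(140,128),(274,96)),("rodB",(189,149),(277,130)),("lid",(177,204),(224,155)),("jar",(391,222),(322,318))]:
    print(n,tri([(s,a),(d,b)]).round(3))
print(plane(s,(362,280),.15),plane(d,(204,310),.15))
c=calibration("wrist");print(c);o=get_obs();print(o["eef_pos"],-c["R"].T@c["t"])
for n in("scene","side"):
    im=cv2.imread(f"pics/{n}0.png")
    x,y={"scene":(230,175),"side":(215,175)}[n]
    x2,y2={"scene":(130,115),"side":(245,85)}[n]
    a=cv2.resize(im[y:y+90,x:x+100],None,fx=6,fy=6,interpolation=cv2.INTER_CUBIC)
    cv2.imwrite(f"pics/{n}c.png",a)
E
```

```text
cap [0.599 0.038 0.089]
rodA [ 0.553 -0.502  0.04 ]
rodB [ 0.533 -0.291  0.047]
lid [ 0.704 -0.198  0.007]
jar [0.429 0.374 0.093]
[0.6639572  0.38684058 0.15      ] [0.65319225 0.39585514 0.15      ]
{'fx': 278.86635142688704, 'fy': 278.86635142688704, 'cx': 263.61428180875316, 'cy': 190.32609386875157, 'R': array([[ 3.03969051e-01,  9.52681532e-01, -8.45684348e-04],
       [ 9.00751151e-01, -2.87110488e-01,  3.25906324e-01],
       [ 3.10242131e-01, -9.98271873e-02, -9.45401689e-01]]), 't': array([-0.574857  , -0.04238601,  0.38092988])}
[0.17449899 0.5473884  0.23048787] [0.09473749 0.57351334 0.37345947]
```

```bash
cat >> h.py <<'E'
def rows(target,yaw=None,n=5):
    o=get_obs();q=o["eef_rot"];R=Ro.from_quat([q[1],q[2],q[3],q[0]]);Rt=R if yaw is None else down(yaw)
    w=(R.inv()*Rt).as_rotvec()/n;D=(np.array(target)-o["eef_pos"])/n
    print("pos",o["eef_pos"].round(4),"t",round(o["time_s"],2),"f",o["wrist_force"].round(1),"op",round(o["opening"],3))
    for i in range(n):
        print(w.round(3),((R*Ro.from_rotvec(w*i)).inv().apply(D)*1e3).round(1))
E
python3 -c "
from h import *
rows((.56,.0,.25),0,10)"
```

```text
pos [0.1745 0.5474 0.2305] t 0.1 f [ 0.1 -0.6 -0.1] op 0.999
[-0.     0.     0.126] [-53.4 -40.4  -1.9]
[-0.     0.     0.126] [-58.  -33.4  -1.9]
[-0.     0.     0.126] [-61.8 -25.8  -1.9]
[-0.     0.     0.126] [-64.5 -17.8  -1.9]
[-0.     0.     0.126] [-66.3  -9.6  -1.9]
[-0.     0.     0.126] [-66.9  -1.2  -1.9]
[-0.     0.     0.126] [-66.6   7.3  -1.9]
[-0.     0.     0.126] [-65.1  15.6  -2. ]
[-0.     0.     0.126] [-62.6  23.7  -2. ]
[-0.     0.     0.126] [-59.2  31.4  -2. ]
```

servo_tool(commands="0 0 0.126 -45 -34 -2 1; 0 0 0.126 -50 -29 -2 1; 0 0 0.126 -54 -22 -2 1; 0 0 0.126 -56 -15 -2 1; 0 0 0.126 -58 -8 -2 1")

```text
time_s: 0.72
eef_pos: [0.3428, 0.3107, 0.2412]
eef_rot: [-0.0, 0.454, 0.891, -0.0]
wrist_force: [1.4, 1.6, 1.2]
opening: 1.003
grasp_force: 0.0
```

servo_tool(commands="0 0 0.126 -58 -1 -2 1; 0 0 0.126 -58 6 -2 1; 0 0 0.126 -57 14 -2 1; 0 0 0.126 -55 21 -2 1; 0 0 0.126 -54 28 -2 1")

```text
time_s: 1.35
eef_pos: [0.5127, 0.0697, 0.2511]
eef_rot: [-0.0, 0.708, 0.706, 0.0]
wrist_force: [0.7, 0.8, -0.3]
opening: 0.997
grasp_force: 0.0
```

```bash
python3 -c "
from h import *
rows((.56,.0,.25),0,2)"
```

```text
pos [0.5127 0.0697 0.2511] t 1.35 f [ 0.7  0.8 -0.3] op 0.997
[-0.    -0.    -0.001] [-34.8  23.7   0.6]
[-0.    -0.    -0.001] [-34.8  23.7   0.6]
```

```bash
cat >> h.py <<'E'
def wsave(n):
    c,im=shot("wrist");np.savez(n+".npz",**c);cv2.imwrite(f"pics/{n}.png",cv2.resize(im,(800,600),interpolation=cv2.INTER_CUBIC));return c,im
S=800/512
E
python3 -c "
from h import *
wsave('w1')"
```

```text
(no output)
```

View pics/w1.png

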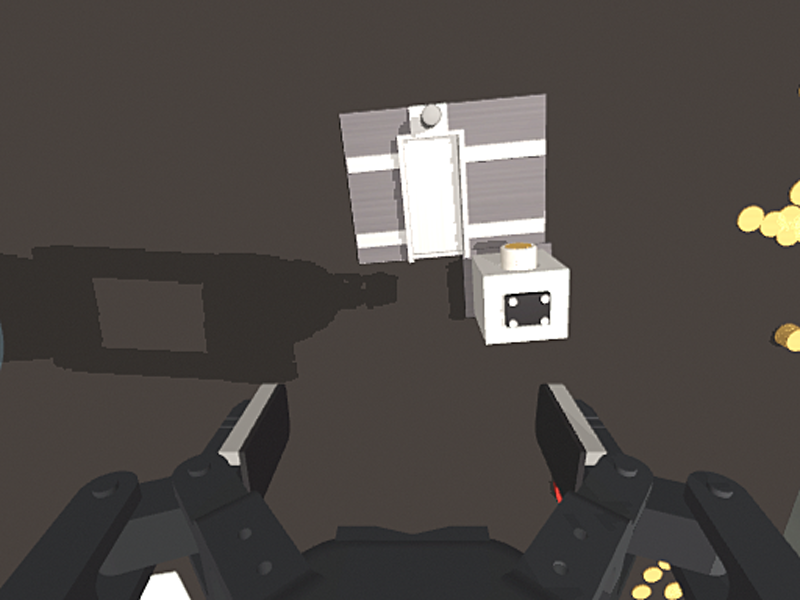

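servo_tool(commands="0 0 0 -60 25 0 1; 0 0 0 -60 25 0 1; 0 0 0 -40 0 0 1; 0 0 0 0 0 0 1")

```text
time_s: 1.9
eef_pos: [0.5601, -0.0864, 0.2505]
eef_rot: [-0.001, 0.708, 0.706, -0.0]
wrist_force: [0.5, 0.1, 0.5]
opening: 0.992
grasp_force: 0.0
```

```bash
python3 -c "
from h import *
wsave('w2')"
```

```text
(no output)
```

View pics/w2.png

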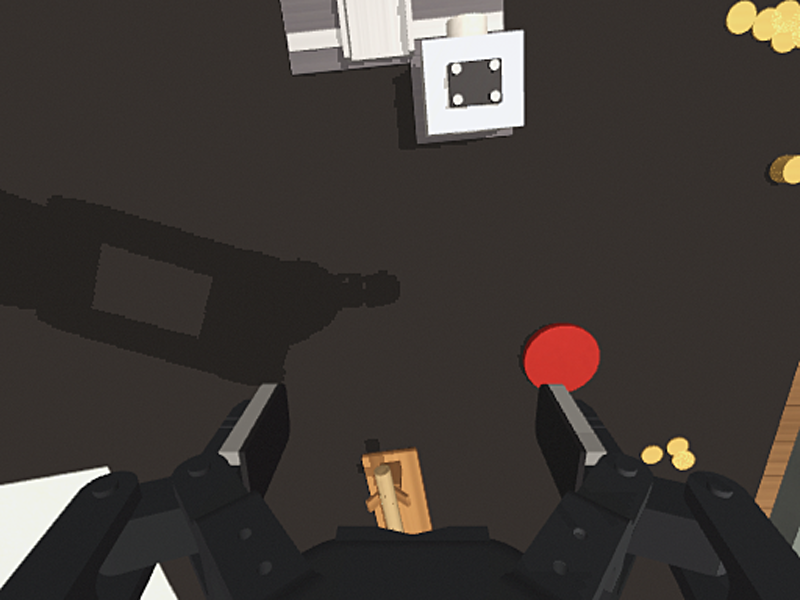

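w1 shows block-top corners at about (483,277), (569,268), (568,338) and (487,345), the roll's nose at (519,255), the post top at (431,115), and the tray at (432,195) partly or fully out. w2 shows block-top corners at (422,38), (523,30), (524,126) and (427,135), the rod end at (383,470), and the lid at (562,357).

```bash
python3 - <<'E'
from h import *
a,b=ld("w1"),ld("w2");s,d=ld("scene"),ld("side")
A=np.array([(482,276),(569,268),(568,338),(487,345),(504,293),(549,291),(551,325),(506,327)])/S
B=np.array([(422,38),(523,30),(524,126),(427,135),(447,61),(501,58),(502,103),(449,107)])/S
X=np.array([tri([(a,p),(b,q)]) for p,q in zip(A,B)]);print(X.round(4))
print("top plane .078/.087:",[plane(a,p,.078).round(4)[:2] for p in A[:4]],[plane(b,p,.078).round(4)[:2] for p in B[:4]])
print("post top",plane(a,np.array((431,115))/S,.075), "nose",plane(a,np.array((519,247))/S,.06))
# tray inner floor corners, rails
for p in [(403,140),(458,135),(462,253),(411,258),(340,114),(546,94),(359,264)]:print(p,plane(a,np.array(p)/S,.02 if p[0]>401 and p[0]<470 else .008).round(4))
im=cv2.imread("pics/side0.png");u=cv2.resize(im[180:270,225:315],(540,540),interpolation=cv2.INTER_CUBIC);cv2.imwrite("pics/sc.png",u)
print("post pred side",proj(d,plane(a,np.array((431,115))/S,.075)))
E
```

```text
[[0.5663 0.0632 0.08  ]
 [0.6311 0.0683 0.0774]
 [0.636  0.0116 0.0791]
 [0.5715 0.0062 0.0807]
 [0.5828 0.0501 0.0816]
 [0.6169 0.0517 0.0817]
 [0.6192 0.0253 0.0853]
 [0.5851 0.0231 0.0839]]
top plane .078/.087: [array([0.566 , 0.0624]), array([0.6309, 0.0685]), array([0.6367, 0.0112]), array([0.5728, 0.0052])] [array([0.567 , 0.0638]), array([0.6308, 0.0682]), array([0.6361, 0.0116]), array([0.5707, 0.006 ])]
post top [0.52627825 0.17501682 0.075     ] nose [0.59667322 0.08067078 0.06      ]
(403, 140) [0.5062 0.16   0.02  ]
(458, 135) [0.5505 0.1637 0.02  ]
(462, 253) [0.5571 0.0667 0.02  ]
(411, 258) [0.5123 0.0623 0.02  ]
(340, 114) [0.4546 0.1803 0.008 ]
(546, 94) [0.6218 0.1949 0.008 ]
(359, 264) [0.4648 0.0538 0.008 ]
post pred side [274.9895752  239.12098146]
```

View pics/sc.png

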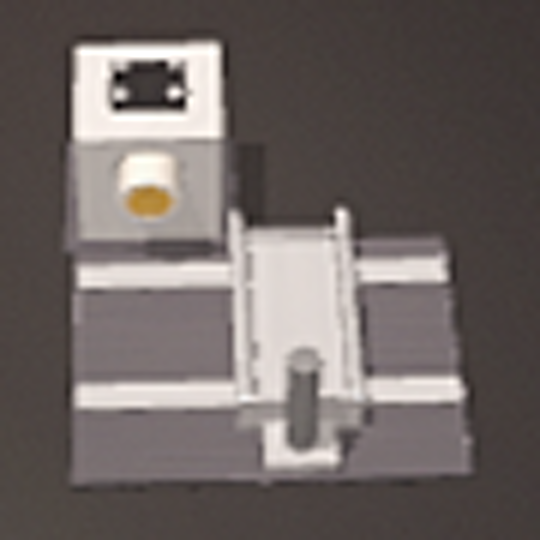

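The side crop shows the post top at (303,355), which is (275.5,239.2) in the full image. The w1 ray at 75 mm predicts (275,239.1), so they agree. The tray is about 64 mm out.

```bash
python3 -c "
from h import *
rows((.5263,.175,.14),.082,5)"
```

```text
pos [ 0.56   -0.0847  0.2506] t 1.95 f [-0.7 -0.   0.2] op 0.997
[-0.    -0.    -0.016] [51.9 -6.7 22.2]
[-0.    -0.    -0.016] [52.  -5.9 22.2]
[-0.    -0.    -0.016] [52.1 -5.  22.1]
[-0.    -0.    -0.016] [52.2 -4.2 22.1]
[-0.    -0.    -0.016] [52.3 -3.3 22.1]
```

servo_tool(commands="0 0 -0.016 52 -7 22 1; 0 0 -0.016 52 -6 22 1; 0 0 -0.016 52 -5 22 1; 0 0 -0.016 52 -4 22 1; 0 0 -0.016 52 -3 22 1")

```text
time_s: 2.58
eef_pos: [0.5252, 0.1784, 0.1408]
eef_rot: [-0.0, 0.677, 0.736, 0.0]
wrist_force: [0.1, 0.2, 0.3]
opening: 1.001
grasp_force: 0.0
```

servo_tool(commands="0 0 0 1 0 33 1; 0 0 0 0 0 33 1; 0 0 0 0 0 33 0.7; 0 0 0 0 0 0 0.4; 0 0 0 0 0 0 0")

```text
time_s: 3.2
eef_pos: [0.5269, 0.1771, 0.0434]
eef_rot: [0.0, 0.677, 0.736, 0.0]
wrist_force: [0.3, 0.5, 0.8]
opening: 0.374
grasp_force: 0.0
```

servo_tool(commands="0 0 0 0 0 0 0; 0 0 0 0 0 0 0; 0 0 0 0 0 0 0")

```text
time_s: 3.58
eef_pos: [0.5277, 0.1768, 0.0442]
eef_rot: [0.001, 0.678, 0.735, 0.001]
wrist_force: [-1.5, 1.0, 7.6]
opening: 0.146
grasp_force: 58.5
```

servo_tool(commands="0 0 0 0 15 0 0; 0 0 0 0 15 0 0; 0 0 0 0 15 0 0; 0 0 0 0 12 0 0; 0 0 0 0 0 0 0")

```text
time_s: 4.2
eef_pos: [0.5857, 0.1818, 0.0443]
eef_rot: [0.001, 0.678, 0.735, 0.002]
wrist_force: [3.6, 4.1, 6.1]
opening: 0.143
grasp_force: 59.7
```

servo_tool(commands="0 0 0 0 3 0 0; 0 0 0 0 2 0 0; 0 0 0 0 2 0 0; 0 0 0 0 1 0 0;0 0 0 0 0 0 0")

```text
time_s: 4.82
eef_pos: [0.5879, 0.1821, 0.0441]
eef_rot: [-0.002, 0.677, 0.736, -0.002]
wrist_force: [-18.3, 1.0, 22.8]
opening: 0.139
grasp_force: 61.9
```

servo_tool(commands="0 0 0 0 -3 0 0; 0 0 0 0 0 0 0.4; 0 0 0 0 0 0 0.8; 0 0 0 0 0 -40 1; 0 0 0 0 0 -50 1")

```text
time_s: 5.45
eef_pos: [0.587, 0.1807, 0.1314]
eef_rot: [-0.001, 0.678, 0.735, -0.002]
wrist_force: [0.5, 0.7, -0.4]
opening: 0.972
grasp_force: 0.0
```

```bash
python3 -c "
from h import *
rows((.545,-.19,.25),-.09,9)"
```

```text
pos [0.587  0.1807 0.1314] t 5.45 f [ 0.5  0.7 -0.4] op 0.972
[-0.     0.     0.019] [-40.7  -8.1 -13.1]
[-0.     0.     0.019] [-40.8  -7.3 -13.1]
[-0.     0.     0.019] [-41.   -6.5 -13.1]
[-0.     0.     0.019] [-41.1  -5.7 -13.2]
[-0.     0.     0.019] [-41.2  -4.9 -13.2]
[-0.     0.     0.019] [-41.3  -4.1 -13.2]
[-0.     0.     0.019] [-41.3  -3.3 -13.2]
[-0.     0.     0.019] [-41.4  -2.5 -13.2]
[-0.     0.     0.019] [-41.4  -1.7 -13.2]
```

servo_tool(commands="0 0 0 -40 -8 -40 1; 0 0 0 -58 -8 -40 1; 0 0 0 -60 -8 -30 1; 0 0 0 -60 -8 0 1; 0 0 0 -60 -8 0 1")

```text
time_s: 6.08
eef_pos: [0.5716, -0.0898, 0.2358]
eef_rot: [0.001, 0.678, 0.735, 0.0]
wrist_force: [1.2, -0.1, 0.6]
opening: 1.001
grasp_force: 0.0
```

servo_tool(commands="0 0 0 -60 -8 0 1; 0 0 0 -60 -8 0 1; 0 0 0 -60 -8 0 1; 0 0 0 -60 -8 0 1; 0 0 0 -20 -4 0 1")

```text
time_s: 6.7
eef_pos: [0.556, -0.3535, 0.2345]
eef_rot: [-0.0, 0.679, 0.734, -0.0]
wrist_force: [0.1, -0.2, 1.1]
opening: 0.999
grasp_force: 0.0
```

```bash
python3 -c "
from h import *
wsave('w3');print(get_obs()['eef_pos'],get_obs()['dq'])"
```

```text
[ 0.5557059  -0.35432708  0.23441079] [ 0.05646962 -0.03260913  0.04436586  0.00920195  0.00216277  0.04586954]
```

servo_tool(commands="0 0 0 -40 0 20 1; 0 0 0 -40 0 20 1; 0 0 0 0 0 0 1")

```text
time_s: 7.12
eef_pos: [0.5626, -0.4295, 0.1919]
eef_rot: [-0.002, 0.678, 0.735, 0.0]
wrist_force: [-0.1, 0.2, 0.6]
opening: 0.999
grasp_force: 0.0
```

```bash
python3 -c "
from h import *
wsave('w4');print(get_obs()['eef_pos'])
im=np.hstack([cv2.resize(cv2.imread('pics/%s.png'%n)[:520,200:600],(400,520)) for n in('w3','w4')]);cv2.imwrite('pics/w34.png',im)"
```

```text
[ 0.56334983 -0.42836562  0.19335867]
```

View pics/w34.png

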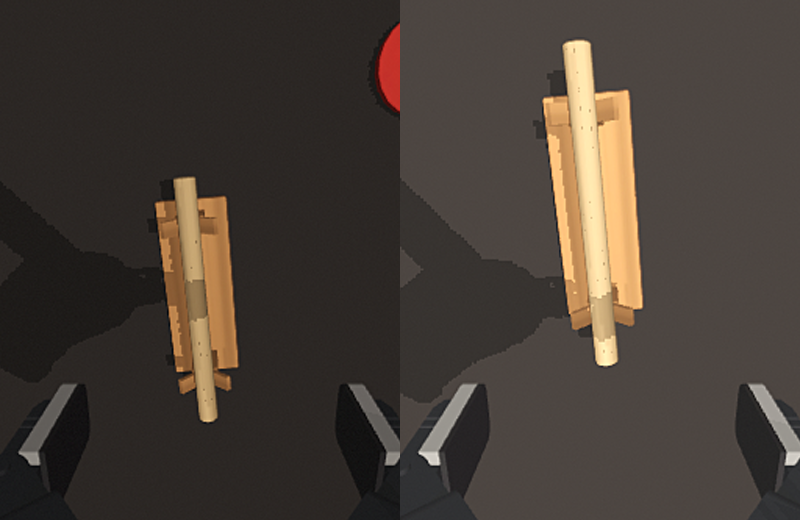

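The left half (w3) shows rod ends at crop pixels (185,179) and (208,420), and the right half (w4) shows them at (577,42) and (606,364). The rod lies across both saddles, with the foot corners at (156,203), (227,197) and so on.

```bash
python3 - <<'E'
from h import *
a,b=ld("w3"),ld("w4")
E=[]
for p,q in [((385,180),(377,42)),((408,420),(406,364))]:
    p=np.array(p)/S;q=np.array(q)/S
    X=tri([(a,p),(b,q)]);E.append(X);print(X.round(4),plane(a,p,.06).round(4),plane(b,q,.06).round(4))
d=E[0]-E[1];print(np.linalg.norm(d),np.degrees(np.arctan2(d[1],d[0])),(E[0]+E[1])/2)
# edge-line fit of rod in both: midline points at several rows
# foot corners w4 at z=.008
F=[plane(b,np.array(p)/S,.008) for p in [(344,98),(428,91),(442,307)]];print(np.round(F,4))
import itertools
f=F[1]-F[2];print(np.degrees(np.arctan2(f[1],f[0])),np.linalg.norm(f))
E
```

```text
[ 0.5326 -0.2921  0.0651] [ 0.5325 -0.2924  0.06  ] [ 0.532  -0.2911  0.06  ]
[ 0.5634 -0.4886  0.0602] [ 0.5635 -0.4888  0.06  ] [ 0.5632 -0.4888  0.06  ]
0.1989951755223369 98.89107424827105 [ 0.54798263 -0.39036504  0.06266358]
[[ 0.5066 -0.3164  0.008 ]
 [ 0.5637 -0.3074  0.008 ]
 [ 0.5893 -0.4628  0.008 ]]
99.35132750351016 0.15753229008450848
```

```bash
python3 -c "
from h import *
rows((.5511,-.4103,.10),.157,3)"
```

```text
pos [ 0.5633 -0.4284  0.1934] t 7.17 f [ 0.2  0.7 -0.9] op 1.0
[-0.001 -0.001 -0.025] [ 6.2 -3.5 31.1]
[-0.001 -0.001 -0.025] [ 6.4 -3.4 31.1]
[-0.001 -0.001 -0.025] [ 6.5 -3.2 31.1]
```

servo_tool(commands="0 0 -0.025 6 -3 31 1; 0 0 -0.025 6 -3 31 1; 0 0 -0.025 6.5 -3 31 1; 0 0 0 0 0 0 1")

```text
time_s: 7.68
eef_pos: [0.552, -0.4083, 0.1002]
eef_rot: [-0.003, 0.649, 0.761, 0.0]
wrist_force: [1.4, 0.6, -1.0]
opening: 1.0
grasp_force: 0.0
```

```bash
python3 -c "
from h import *
rows((.5511,-.4103,.036),.157,2)"
```

```text
pos [ 0.552  -0.4083  0.1002] t 7.67 f [ 1.4  0.6 -1. ] op 1.0
[-0.001 -0.002  0.001] [-1.1 -0.5 32.1]
[-0.001 -0.002  0.001] [-1.  -0.6 32.1]
```

servo_tool(commands="0 0 0 -1 -0.5 32 1; 0 0 0 -1 -0.5 32 0.8; 0 0 0 0 0 0 0.45; 0 0 0 0 0 0 0; 0 0 0 0 0 0 0")

```text
time_s: 8.3
eef_pos: [0.5511, -0.4156, 0.0412]
eef_rot: [-0.0, 0.649, 0.761, -0.002]
wrist_force: [-7.0, 3.6, 23.8]
opening: 0.165
grasp_force: 49.6
```

servo_tool(commands="0 0 0 0 0 0 0; 0 0 0 0 0 0 0;0 0 0 0 0 0 0")

```text
time_s: 8.68
eef_pos: [0.5511, -0.4157, 0.0414]
eef_rot: [0.0, 0.649, 0.76, -0.001]
wrist_force: [-10.1, 0.6, 8.1]
opening: 0.163
grasp_force: 58.4
```

servo_tool(commands="0 0 0 0 0 -10 0; 0 0 0 0 0 -20 0; 0 0 0 0 0 -30 0; 0 0 0 0 0 -30 0; 0 0 0 0 0 0 0")

```text
time_s: 9.3
eef_pos: [0.5546, -0.416, 0.1338]
eef_rot: [0.004, 0.649, 0.761, -0.0]
wrist_force: [0.5, -0.1, -1.0]
opening: 0.164
grasp_force: 58.5
```

```bash
python3 - <<'E'
from h import *
wsave('w5');o=get_obs();print(o['eef_pos'],o['eef_rot'],o['opening'],o['wrist_force'])
for n in("scene","side"):cv2.imwrite(f"pics/{n}1.png",camera(n))
A=cv2.resize(cv2.imread('pics/scene1.png')[105:205,120:270],(600,400),interpolation=cv2.INTER_CUBIC)
B=cv2.imread('pics/w5.png')[260:460,250:550]
I=np.zeros((600,600,3),np.uint8);I[:400]=A;I[400:600,:300]=B;I[400:,300:]=cv2.resize(cv2.imread('pics/side1.png')[70:150,240:360],(300,200));cv2.imwrite('pics/m1.png',I)
E
```

```text
[ 0.55350723 -0.41499242  0.13120468] [ 2.44161690e-03  6.49378770e-01  7.60461188e-01 -1.80625444e-04] 0.165427716090094 [-1.00974599  0.17924521 -0.69592076]
```

View pics/m1.png

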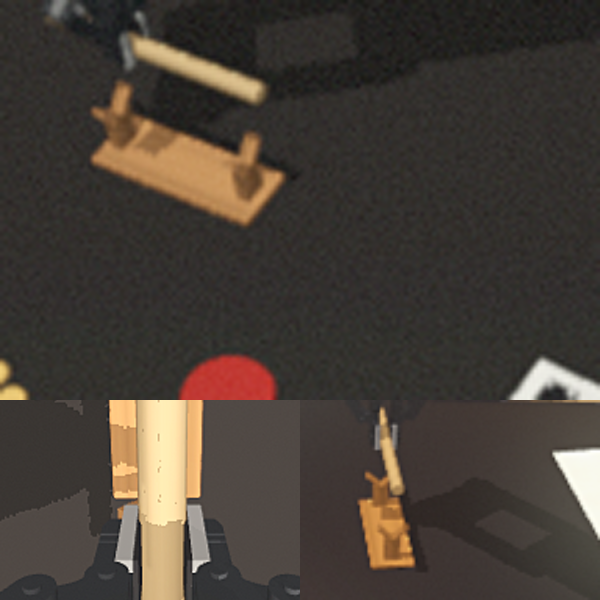

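The rod is held level in the pads. The scene crop has its tip at (263,94), which is (185.8,128.5) in the full image, and the side crop has it at about (279,106). Next I check the tip numerically.

```bash
python3 - <<'E'
from h import *
s,d=ld("scene"),ld("side");w=ld("w5")
print(tri([(s,(185.8,128.5)),(d,(279.2,106))]))
o=get_obs();p=o["eef_pos"]
r=np.array([np.cos(np.radians(99)),np.sin(np.radians(99)),0])
for L in(.12,.125):
  X=p+[0,0,.019]+r*L;print(X,proj(s,X),proj(d,X),proj(w,X)*S,proj(w,X+[0,0,.008])*S)
# rod midline in w5, from brightness threshold
im=cv2.cvtColor(cv2.imread("pics/w5.png"),cv2.COLOR_BGR2HSV)
b=cv2.imread("pics/w5.png").astype(int)
m=((b[:,:,2]>190)&(b[:,:,2]-b[:,:,0]>40)&(b[:,:,0]>120))
for y in range(0,400,30):
    x=np.where(m[y,330:520])[0]+330
    print(y,(x.min(),x.max(),len(x)) if len(x) else None)
E
```

```text
[ 0.52992396 -0.29046891  0.14092533]
[ 0.53325562 -0.29508211  0.14687124] [183.69677372 126.99512566] [278.18250391 103.64471307] [402.48341817 -13.64879689] [401.99724903 -25.32259825]
[ 0.53247344 -0.29014367  0.14687124] [185.0562466  127.52586465] [278.39087629 104.53313369] [402.34377079 -37.49263158] [401.83904955 -51.15366819]
0 (np.int64(382), np.int64(440), 59)
30 (np.int64(383), np.int64(439), 57)
60 (np.int64(383), np.int64(439), 57)
90 (np.int64(384), np.int64(438), 55)
120 (np.int64(354), np.int64(454), 63)
150 (np.int64(355), np.int64(453), 86)
180 (np.int64(357), np.int64(453), 86)
210 (np.int64(357), np.int64(452), 85)
240 (np.int64(359), np.int64(451), 80)
270 (np.int64(361), np.int64(450), 78)
300 (np.int64(389), np.int64(450), 52)
330 (np.int64(363), np.int64(448), 75)
360 (np.int64(390), np.int64(434), 45)
390 (np.int64(393), np.int64(427), 35)
```

```bash
python3 -c "
from h import *
rows((.6155,-.133,.125),.082,6)"
```

```text
pos [ 0.552  -0.4136  0.1279] t 9.45 f [-0.7  0.2 -1.2] op 0.166
[-0.    -0.     0.013] [44.5 17.8  0.5]
[-0.    -0.     0.013] [44.8 17.2  0.5]
[-0.    -0.     0.013] [45.  16.6  0.5]
[-0.    -0.     0.013] [45.2 16.1  0.5]
[-0.    -0.     0.013] [45.4 15.5  0.5]
[-0.    -0.     0.013] [45.6 14.9  0.5]
```

servo_tool(commands="0 0 0.013 44 18 0 0; 0 0 0.013 45 17 0 0; 0 0 0.013 45 17 0 0; 0 0 0.013 45 16 0 0; 0 0 0.013 45 15 0 0")

```text
time_s: 10.07
eef_pos: [0.6045, -0.1791, 0.1266]
eef_rot: [-0.001, 0.674, 0.739, -0.0]
wrist_force: [1.0, -0.2, 0.1]
opening: 0.161
grasp_force: 58.6
```

servo_tool(commands="0 0 0.012 40 14 0 0; 0 0 0 0 0 30 0; 0 0 0 0 0 30 0; 0 0 0 0 0 20 0; 0 0 0 0 0 0 0")

```text
time_s: 10.7
eef_pos: [0.6136, -0.1393, 0.0456]
eef_rot: [-0.002, 0.678, 0.735, -0.001]
wrist_force: [-0.0, 0.2, -0.5]
opening: 0.165
grasp_force: 58.6
```

```bash
python3 -c "
from h import *
rows((.6155,-.133,.0404),.082,1)"
```

```text
pos [ 0.6136 -0.1393  0.0456] t 10.7 f [-0.   0.2 -0.5] op 0.165
[-0.005 -0.002 -0.002] [6.1 2.4 5.2]
```

servo_tool(commands="0 0 0 4 2 5 0; 0 0 0 0 0 0 0; 0 0 0 0 0 0 0")

```text
time_s: 11.08
eef_pos: [0.6178, -0.1361, 0.0442]
eef_rot: [0.001, 0.678, 0.735, 0.0]
wrist_force: [1.0, -0.2, 0.0]
opening: 0.165
grasp_force: 58.6
```

```bash
python3 - <<'E'
from h import *
o=get_obs();print(o['eef_pos'],o['eef_rot'])
wsave('w6')
for n in("scene","side"):cv2.imwrite(f"pics/{n}2.png",camera(n))
A=cv2.resize(cv2.imread('pics/scene2.png')[165:245,200:300],(500,400),interpolation=cv2.INTER_CUBIC)
B=cv2.imread('pics/w6.png')[0:600,250:550]
I=np.zeros((600,800,3),np.uint8);I[:400,:500]=A;I[:,500:]=B;I[400:,:300]=cv2.resize(cv2.imread('pics/side2.png')[140:220,210:330],(300,200));cv2.imwrite('pics/m2.png',I)
E
```

```text
[ 0.6177895  -0.13605553  0.04422566] [7.04383522e-04 6.78206431e-01 7.34871065e-01 2.41438908e-04]
```

View pics/m2.png

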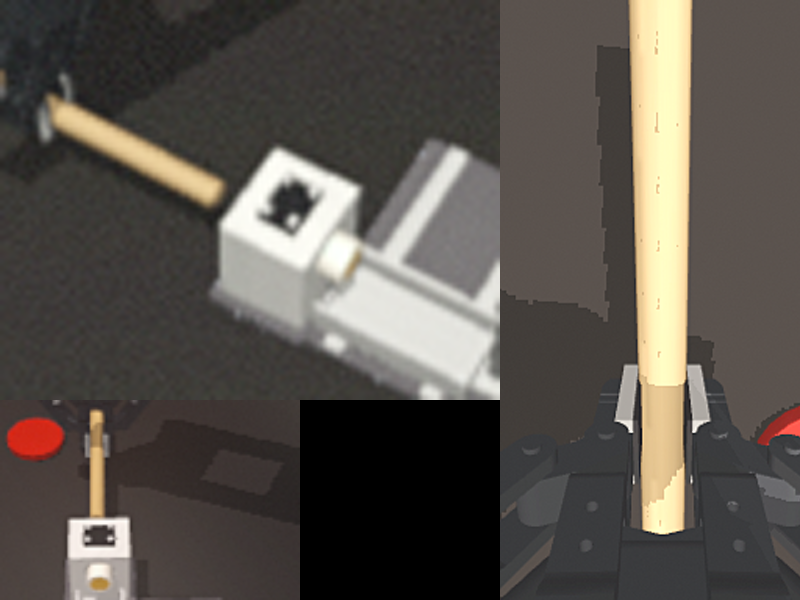

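The rod points at the bore with its tip just short of the entry: scene tip at crop (220,190), which is (244,203) in the full image. The tray is home and the roll's nose is at the mouth. I fit the rod's midline in both fixed views to measure the offset.

```bash
python3 - <<'E'
from h import *
cs={"scene":ld("scene"),"side":ld("side")}
h=np.radians(94.7);ux=np.array([np.cos(h),np.sin(h),0]);C=np.array([.6015,.0373,0])
P={}
for n,(x0,x1,y0,y1) in{"scene":(212,246,183,208),"side":(240,258,163,190)}.items():
    b=cv2.imread(f"pics/{n}2.png").astype(int);m=np.zeros(b.shape[:2],bool)
    m[y0:y1,x0:x1]=(b[y0:y1,x0:x1,2]-b[y0:y1,x0:x1,0]>35)&(b[y0:y1,x0:x1,2]>110)
    ys,xs=np.where(m);pts=np.stack([xs,ys],1).astype(np.float32)
    l=cv2.fitLine(pts,cv2.DIST_HUBER,0,.01,.01).ravel();P[n]=l
    t=(pts-l[2:])@l[:2];print(n,len(pts),"ends",l[2:]+l[:2]*t.min(),l[2:]+l[:2]*t.max())
# planes: intersect two view planes -> rod line
def pl(c,l):
    o,d1=ray(c,l[2:]);_,d2=ray(c,l[2:]+10*l[:2]);n=np.cross(d1,d2);n/=np.linalg.norm(n);return n,n@o
(n1,k1),(n2,k2)=pl(cs["scene"],P["scene"]),pl(cs["side"],P["side"])
d=np.cross(n1,n2);d/=np.linalg.norm(d);d*=np.sign(d[1])
for y in(-.09,-.02,.0094):
    X=np.linalg.solve([n1,n2,[0,1,0]],[k1,k2,y]);print("rod at y",X.round(4),"bore axis there",(C+ux*(y-C[1])/ux[1])[:1].round(4))
print("heading",np.degrees(np.arctan2(d[1],d[0])),"pitch",np.degrees(np.arcsin(d[2])))
# block cap check in same images
for n in cs: print(n,"proj cap c",proj(cs[n],C+[0,0,.087]),"nose",proj(cs[n],C+ux*.047+[0,0,.053]), "tip?",proj(cs[n],C-ux*.04+[0,0,.054]))
# top block corners projected vs. predicted
uy=np.array([-ux[1],ux[0],0])
for n in cs: print(n,[proj(cs[n],C+a*ux*.028+b*uy*.032+[0,0,.078]).round(1) for a in(-1,1) for b in(-1,1)])
E
```

```text
scene 216 ends [211.01016 186.96944] [243.77931 203.43909]
side 148 ends [248.01486 187.03273] [248.7923  162.92879]
rod at y [ 0.6123 -0.09    0.0559] bore axis there [0.612]
rod at y [ 0.6079 -0.02    0.0594] bore axis there [0.6062]
rod at y [0.6061 0.0094 0.0609] bore axis there [0.6038]
heading 93.56145329592121 pitch 2.829413070607644
scene proj cap c [257.38709753 204.6563684 ] nose [270.97281425 217.99752093] tip? [245.71648836 204.88593788]
side proj cap c [248.485173   192.45425805] nose [248.76382483 214.26401784] tip? [248.75007517 189.96777646]
scene [array([243.4, 210.1]), array([254.7, 194.5]), array([260. , 218.7]), array([271.1, 202.7])]
side [array([236.9, 187.3]), array([260.3, 187. ]), array([236.4, 202.8]), array([260.7, 202.4])]
```

servo_tool(commands="0 -0.02 -0.01 0 -1.5 3 0; 0 0 0 0 0 0 0; 0 0 0 8 0 0 0; 0 0 0 8 0 0 0; 0 0 0 0 0 0 0")

```text
time_s: 11.85
eef_pos: [0.6141, -0.1191, 0.0399]
eef_rot: [0.007, 0.674, 0.739, -0.007]
wrist_force: [0.1, 0.1, -0.8]
opening: 0.164
grasp_force: 58.5
```

```bash
python3 - <<'E'
from h import *
o=get_obs();print(o['eef_pos'],o['wrist_force'].round(1))
I=np.zeros((600,800,3),np.uint8)
for k,(n,(x,y)) in enumerate({"scene":(210,160),"side":(215,140)}.items()):
    im=camera(n);cv2.imwrite(f"pics/{n}3.png",im);I[:,k*400:k*400+400]=cv2.resize(im[y:y+90,x:x+60],(400,600),interpolation=cv2.INTER_CUBIC)
cv2.imwrite('pics/m3.png',I)
cs={"scene":ld("scene"),"side":ld("side")}
h=np.radians(94.7);ux=np.array([np.cos(h),np.sin(h),0]);C=np.array([.6015,.0373,0])
P={}
for n,(x0,x1,y0,y1) in{"scene":(212,250,180,212),"side":(240,258,163,187)}.items():
    b=cv2.imread(f"pics/{n}3.png").astype(int);m=np.zeros(b.shape[:2],bool)
    m[y0:y1,x0:x1]=(b[y0:y1,x0:x1,2]-b[y0:y1,x0:x1,0]>35)&(b[y0:y1,x0:x1,2]>110)
    ys,xs=np.where(m);pts=np.stack([xs,ys],1).astype(np.float32)
    l=cv2.fitLine(pts,cv2.DIST_HUBER,0,.01,.01).ravel();P[n]=l
    t=(pts-l[2:])@l[:2];print(n,len(pts),"ends",l[2:]+l[:2]*t.min(),l[2:]+l[:2]*t.max())
def pl(c,l):
    o,d1=ray(c,l[2:]);_,d2=ray(c,l[2:]+10*l[:2]);n=np.cross(d1,d2);n/=np.linalg.norm(n);return n,n@o
(n1,k1),(n2,k2)=pl(cs["scene"],P["scene"]),pl(cs["side"],P["side"])
for y in(-.09,-.02,.0094):
    X=np.linalg.solve([n1,n2,[0,1,0]],[k1,k2,y]);print("rod",X.round(4),(C+ux*(y-C[1])/ux[1])[:1].round(4))
# same bias for the block: triangulate block top corners in these two views
A=[(244.4,210.4),(255.6,195),(260.6,217.5),(272,202.4)];B=[(237.2,188),(261.5,187.2),(237,203.2),(261.8,203)]
print(np.mean([tri([(cs["scene"],a),(cs["side"],b)]) for a,b in zip(A,B)],0))
E
```

```text
[ 0.61412943 -0.1190785   0.03991643] [ 0.1  0.1 -0.8]
scene 203 ends [214.1965  188.53464] [246.3344  205.36133]
side 139 ends [248.90504 162.93263] [249.72356 186.08049]
rod [ 0.6109 -0.09    0.0528] [0.612]
rod [ 0.6035 -0.02    0.0485] [0.6062]
rod [0.6003 0.0094 0.0467] [0.6038]
[0.59926366 0.03871422 0.07768006]
```

servo_tool(commands="0 0.012 0 0 0 -1.5 0; 0 0 0 4 0 0 0; 0 0 0 4 0 0 0; 0 0 0 3 0 0 0; 0 0 0 0 0 0 0")

```text
time_s: 12.58
eef_pos: [0.6144, -0.1123, 0.0424]
eef_rot: [0.006, 0.675, 0.738, -0.004]
wrist_force: [0.4, -10.0, -0.7]
opening: 0.16
grasp_force: 58.5
```

servo_tool(commands="0 0 0 4 0 0 0; 0 0 0 4 0 0 0; 0 0 0 4 0 0 0; 0 0 0 0 0 0 0")

```text
time_s: 13.08
eef_pos: [0.6133, -0.1001, 0.0423]
eef_rot: [0.005, 0.675, 0.738, -0.004]
wrist_force: [1.2, -9.6, -0.5]
opening: 0.164
grasp_force: 58.6
```

servo_tool(commands="0 0 0 6 0 0 0; 0 0 0 6 0 0 0; 0 0 0 6 0 0 0; 0 0 0 6 0 0 0; 0 0 0 0 0 0 0")

```text
time_s: 13.7
eef_pos: [0.6101, -0.0726, 0.0412]
eef_rot: [0.003, 0.674, 0.738, -0.003]
wrist_force: [0.5, -0.7, 0.7]
opening: 0.163
grasp_force: 58.7
```

servo_tool(commands="0 0 0 5 0 0 0; 0 0 0 5 0 0 0; 0 0 0 5 0 0 0; 0 0 0 5 0 0 0; 0 0 0 0 0 0 0")

```text
time_s: 14.32
eef_pos: [0.608, -0.0524, 0.0408]
eef_rot: [0.002, 0.674, 0.738, -0.003]
wrist_force: [0.1, 0.1, -0.6]
opening: 0.163
grasp_force: 58.6
```

servo_tool(commands="0 0 0 5 0 0 0; 0 0 0 5 0 0 0; 0 0 0 3 0 0 0; 0 0 0 0 0 0 0; 0 0 0 0 0 0 0")

```text
time_s: 14.95
eef_pos: [0.6071, -0.0404, 0.0409]
eef_rot: [0.003, 0.675, 0.738, -0.003]
wrist_force: [0.6, 0.0, -0.5]
opening: 0.162
grasp_force: 58.6
```

```bash
python3 - <<'E'
from h import *
I=np.zeros((600,800,3),np.uint8)
for k,(n,(x,y)) in enumerate({"scene":(235,175),"side":(215,165)}.items()):
    im=camera(n);cv2.imwrite(f"pics/{n}4.png",im);I[:,k*400:k*400+400]=cv2.resize(im[y:y+105,x:x+70],(400,600),interpolation=cv2.INTER_CUBIC)
cv2.imwrite('pics/m4.png',I)
E
```

```text
(no output)
```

View pics/m4.png

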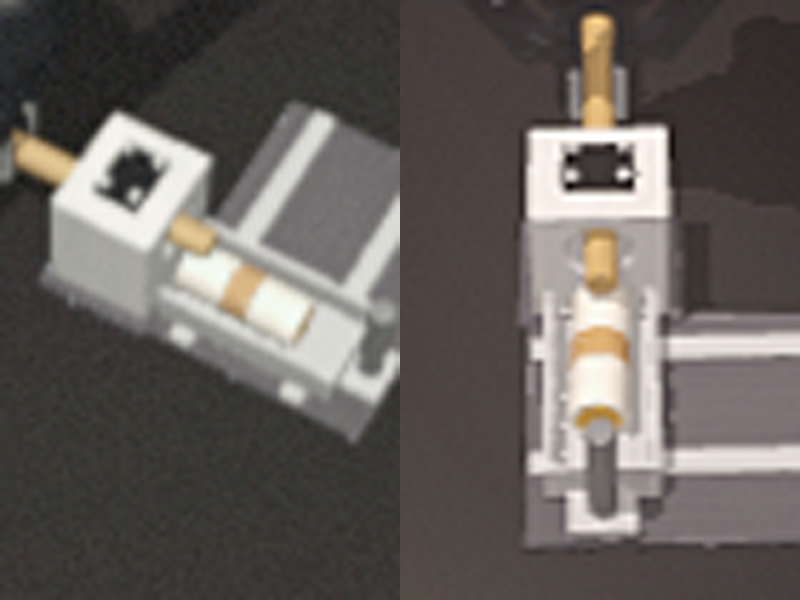

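The roll lies flat in the tray (scene crop (245,295)), and the rod's tip is about 20 mm out of the mouth at (210,245). Now I withdraw the rod.

servo_tool(commands="0 0 0 -10 0 0 0; 0 0 0 -20 0 0 0; 0 0 0 -20 0 0 0; 0 0 0 -20 0 0 0; 0 0 0 -20 0 0 0")

```text
time_s: 15.68
eef_pos: [0.6152, -0.1319, 0.0416]
eef_rot: [0.003, 0.675, 0.738, -0.003]
wrist_force: [-0.3, 0.4, -0.3]
opening: 0.164
grasp_force: 58.6
```

servo_tool(commands="0 0.008 0 -20 0 0 0; 0 0 0 -10 0 -40 0; 0 0 0 -40 0 -50 0; 0 0 0 -40 0 0 0; 0 0 0 0 0 0 0")

```text
time_s: 16.3
eef_pos: [0.6252, -0.2427, 0.1316]
eef_rot: [0.001, 0.676, 0.737, 0.0]
wrist_force: [1.4, 0.5, -0.7]
opening: 0.162
grasp_force: 58.7
```

```bash
python3 -c "
from h import *
rows((.5511,-.4157,.115),.157,4)"
```

```text
pos [ 0.6252 -0.2427  0.1316] t 16.3 f [ 1.4  0.5 -0.7] op 0.162
[ 0.     0.    -0.018] [-41.5 -22.2   4.2]
[ 0.     0.    -0.018] [-41.1 -22.9   4.2]
[ 0.     0.    -0.018] [-40.7 -23.6   4.2]
[ 0.     0.    -0.018] [-40.3 -24.3   4.1]
```

servo_tool(commands="0 0 -0.018 -41 -22 4 0; 0 0 -0.018 -41 -23 4 0; 0 0 -0.018 -41 -24 4 0; 0 0 -0.018 -40 -24 4 0; 0 0 0 0 0 0 0")

```text
time_s: 16.92
eef_pos: [0.5494, -0.4138, 0.1133]
eef_rot: [-0.001, 0.649, 0.761, -0.0]
wrist_force: [-0.2, 0.1, -0.6]
opening: 0.163
grasp_force: 58.7
```

servo_tool(commands="0 0 0 0 0 0 0; 0 0 0 0 0 0 0")

```text
time_s: 17.18
eef_pos: [0.5522, -0.4097, 0.1143]
eef_rot: [-0.0, 0.647, 0.763, 0.0]
wrist_force: [0.6, 0.8, -0.5]
opening: 0.163
grasp_force: 58.7
```

```bash
python3 -c "
from h import *
rows((.5511,-.4157,.0414),.157,1)
c,im=wsave('w7');print(get_obs()['eef_pos'],get_obs()['eef_rot'])
# rear end row of rod in wrist view: compare w5,w6,w7
for n in('w5','w6','w7'):
    b=cv2.imread(f'pics/{n}.png').astype(int);col=b[400:600,405:418].mean(1);print(n,[int(v[2]-v[0]) for v in col[::5]])
"
```

```text
pos [ 0.5522 -0.4097  0.1143] t 17.18 f [ 0.6  0.8 -0.5] op 0.163
[-0.    -0.001  0.007] [-5.8 -2.  72.9]
[ 0.55230598 -0.40983464  0.11443979] [-2.64685498e-04  6.46885091e-01  7.62587430e-01  1.41631388e-04]
w5 [83, 83, 83, 83, 82, 83, 82, 83, 83, 82, 83, 83, 83, 82, 83, 82, 78, 80, 79, 77, 77, 78, 78, 78, 77, 73, 70, -22, -2, -1, -2, -2, -3, -2, -2, -2, -2, -2, -2, -2]
w6 [84, 84, 85, 84, 84, 84, 84, 84, 84, 84, 84, 84, 84, 84, 84, 84, 84, 85, 76, 77, 63, 62, 63, 63, 64, 62, 54, -22, -2, -1, -2, -3, -2, -3, -2, -3, -3, -3, -2, -3]
w7 [84, 84, 84, 83, 83, 83, 83, 83, 83, 83, 83, 83, 83, 83, 83, 83, 81, 79, 70, 73, 73, 76, 75, 75, 75, 72, 66, -22, -3, -1, -3, -2, -2, -2, -2, -2, -2, -2, -2, -3]
```

servo_tool(commands="0 0 0.007 -5.5 -2 30 0; 0 0 0 0 0 20 0; 0 0 0 0 0 0 0; 0 0 0 0 0 0 0;0 0 0 0 0 0 0")

```text
time_s: 17.85
eef_pos: [0.5513, -0.4176, 0.0659]
eef_rot: [0.001, 0.65, 0.76, -0.0]
wrist_force: [0.3, 0.2, 0.3]
opening: 0.167
grasp_force: 58.7
```

```bash
python3 -c "
from h import *
rows((.5511,-.4157,.0414),.157,1)"
```

```text
pos [ 0.5513 -0.4176  0.0659] t 17.85 f [0.3 0.2 0.3] op 0.167
[ 0.001  0.002 -0.002] [ 1.9  0.1 24.5]
```

servo_tool(commands="0 0 0 1.5 0 12 0; 0 0 0 0 0 8 0; 0 0 0 0 0 3 0; 0 0 0 0 0 0 0; 0 0 0 0 0 0 0")

```text
time_s: 18.48
eef_pos: [0.5507, -0.4153, 0.0416]
eef_rot: [0.0, 0.65, 0.76, 0.0]
wrist_force: [3.2, 1.6, 0.3]
opening: 0.159
grasp_force: 58.9
```

servo_tool(commands="0 0 0 0 0 1 0; 0 0 0 0 0 0 0.25; 0 0 0 0 0 0 0.4; 0 0 0 0 0 0 0.7; 0 0 0 0 0 0 1")

```text
time_s: 19.1
eef_pos: [0.55, -0.4157, 0.0403]
eef_rot: [-0.0, 0.65, 0.76, -0.0]
wrist_force: [-0.7, -0.1, -0.7]
opening: 0.811
grasp_force: 0.0
```

servo_tool(commands="0 0 0 0 0 0 1; 0 0 0 0 0 -30 1; 0 0 0 0 0 -50 1; 0 0 0 0 0 -55 1; 0 0 0 0 0 0 1")

```text
time_s: 19.73
eef_pos: [0.5529, -0.4183, 0.1826]
eef_rot: [0.006, 0.65, 0.76, -0.001]
wrist_force: [0.5, -0.4, 0.7]
opening: 1.003
grasp_force: 0.0
```

```bash
python3 -c "
from h import *
rows((.5634,-.4284,.192),.082,1)"
```

```text
pos [ 0.5529 -0.4183  0.1826] t 19.73 f [ 0.5 -0.4  0.7] op 1.003
[0.007 0.009 0.073] [-11.7   8.8  -9.2]
```

```bash
python3 - <<'E'
from h import *
def meas(n,c,im):
    b=im.astype(int) ;m=((b[:,:,2]>150)&(b[:,:,0]>105)&(b[:,:,2]-b[:,:,0]>35)&(b[:,:,2]-b[:,:,0]<110)).astype(np.uint8)
    k,l,st,ce=cv2.connectedComponentsWithStats(cv2.morphologyEx(m,cv2.MORPH_CLOSE,np.ones((9,9))));
    i=max(range(1,k),key=lambda i:(st[i,3]-0)*(abs(ce[i,0]*(800/im.shape[1])-400)<60));ys,xs=np.where(l==i)
    e=[]
    for y in(ys.min(),ys.max()):
        x=xs[abs(ys-y)<4].mean();e.append(plane(c,np.array((x,y))*512/im.shape[1],.06))
    d=e[0]-e[1];print(n,st[i],np.array(e).round(4),(e[0]+e[1])/2,np.linalg.norm(d),np.degrees(np.arctan2(d[1],d[0])))
meas("w4",ld("w4"),cv2.imread("pics/w4.png"))
c,im=wsave("w8");meas("w8",c,cv2.imread("pics/w8.png"))
for n in("scene","side"):cv2.imwrite(f"pics/{n}5.png",camera(n))
# change at rest area, before/after
for n,(x,y) in{"scene":(130,115),"side":(245,80)}.items():
    a,b=[cv2.imread(f"pics/{n}{k}.png")[y:y+50,x:x+65].astype(int) for k in(0,5)];print(n,(abs(a-b).max(2)>45).sum())
E
```

```text
w4 [ 363   40   54  326 7829] [[ 0.5324 -0.2901  0.06  ]
 [ 0.5628 -0.4896  0.06  ]] [ 0.54759616 -0.38983323  0.06      ] 0.2018084425487398 98.65047680901777
w8 [ 393   57   29  329 8107] [[ 0.5312 -0.2908  0.06  ]
 [ 0.5636 -0.4902  0.06  ]] [ 0.54739869 -0.39048326  0.06      ] 0.20205163296764636 99.2071229944828
scene 23
side 24
```

The rod is back within about 1 mm of its starting place. Next is the tray.

```bash
python3 -c "
from h import *
rows((.588,.181,.15),.082,10)"
```

```text
pos [ 0.5499 -0.4152  0.1746] t 19.88 f [ 0.   0.3 -0.9] op 0.999
[-0.    -0.     0.007] [58.3 13.   2.5]
[-0.    -0.     0.007] [58.4 12.5  2.5]
[-0.    -0.     0.007] [58.5 12.1  2.5]
[-0.    -0.     0.007] [58.6 11.7  2.5]
[-0.    -0.     0.007] [58.7 11.3  2.5]
[-0.    -0.     0.007] [58.7 10.8  2.5]
[-0.    -0.     0.007] [58.8 10.4  2.5]
[-0.    -0.     0.007] [58.9 10.   2.5]
[-0.    -0.     0.007] [59.   9.5  2.5]
[-0.    -0.     0.007] [59.   9.1  2.5]
```

servo_tool(commands="0 0 0.007 58 13 2 1; 0 0 0.007 58 12.5 2 1; 0 0 0.007 58 12 2 1; 0 0 0.007 58 12 2 1; 0 0 0.007 58 11 2 1")

```text
time_s: 20.5
eef_pos: [0.5681, -0.1176, 0.1632]
eef_rot: [-0.002, 0.664, 0.748, -0.001]
wrist_force: [0.6, 0.8, -0.2]
opening: 1.003
grasp_force: 0.0
```

servo_tool(commands="0 0 0.007 58 11 2 1; 0 0 0.007 58 10 2 1; 0 0 0.007 59 10 2 1; 0 0 0.007 59 9.5 2 1; 0 0 0.007 59 9 2 1")

```text
time_s: 21.12
eef_pos: [0.5862, 0.1784, 0.1532]
eef_rot: [-0.001, 0.677, 0.736, -0.001]
wrist_force: [0.5, -0.9, -0.5]
opening: 1.001
grasp_force: 0.0
```

servo_tool(commands="0 0 0 0 0 0 1; 0 0 0 0 0 0 1")

```text
time_s: 21.38
eef_pos: [0.5866, 0.1763, 0.1537]
eef_rot: [-0.001, 0.676, 0.737, -0.001]
wrist_force: [0.2, -0.2, -0.5]
opening: 0.999
grasp_force: 0.0
```

```bash
python3 -c "
from h import *
rows((.588,.182,.044),.082,1)"
```

```text
pos [0.5866 0.1763 0.1537] t 21.38 f [ 0.2 -0.2 -0.5] op 0.999
[-0.003  0.001  0.004] [  5.6   2.3 109.7]
```

servo_tool(commands="0 0 0 5 2 40 1; 0 0 0 0 0 40 1; 0 0 0 0 0 30 0.7; 0 0 0 0 0 0 0.4; 0 0 0 0 0 0 0")

```text
time_s: 22.0
eef_pos: [0.5901, 0.1807, 0.0465]
eef_rot: [0.0, 0.677, 0.736, 0.0]
wrist_force: [0.2, -0.6, 0.2]
opening: 0.377
grasp_force: 0.0
```

servo_tool(commands="0 0 0 0 0 0 0; 0 0 0 0 0 0 0; 0 0 0 0 0 0 0; 0 0 0 0 -5 0 0; 0 0 0 0 -8 0 0")

```text
time_s: 22.62
eef_pos: [0.5781, 0.1803, 0.0473]
eef_rot: [0.002, 0.676, 0.736, 0.001]
wrist_force: [2.9, -3.2, 3.9]
opening: 0.138
grasp_force: 59.1
```

servo_tool(commands="0 0 0 0 -12 0 0; 0 0 0 0 -14 0 0; 0 0 0 0 -14 0 0; 0 0 0 0 -14 0 0; 0 0 0 0 -14 0 0")

```text
time_s: 23.25
eef_pos: [0.5099, 0.1743, 0.0473]
eef_rot: [0.002, 0.676, 0.737, 0.001]
wrist_force: [2.9, -5.5, 5.8]
opening: 0.144
grasp_force: 59.4
```

servo_tool(commands="0 0 0 0 -9 0 0; 0 0 0 0 -5 0 0; 0 0 0 0 -3 0 0; 0 0 0 0 -2 0 0; 0 0 0 0 0 0 0")

```text
time_s: 23.88
eef_pos: [0.491, 0.1726, 0.0472]
eef_rot: [0.002, 0.676, 0.737, 0.001]
wrist_force: [2.4, -6.1, 7.3]
opening: 0.142
grasp_force: 59.7
```

Not at the stop yet.

servo_tool(commands="0 0 0 0 -2 0 0; 0 0 0 0 -2 0 0; 0 0 0 0 -1 0 0; 0 0 0 0 -1 0 0; 0 0 0 0 0 0 0")

```text
time_s: 24.5
eef_pos: [0.4881, 0.1723, 0.0474]
eef_rot: [0.004, 0.677, 0.736, 0.003]
wrist_force: [14.1, -4.3, -3.7]
opening: 0.139
grasp_force: 58.6
```

servo_tool(commands="0 0 0 0 -2 0 0; 0 0 0 0 0 0 0; 0 0 0 0 0 0 0")

```text
time_s: 24.88
eef_pos: [0.488, 0.1723, 0.0475]
eef_rot: [0.005, 0.677, 0.736, 0.005]
wrist_force: [20.9, -2.5, -13.1]
opening: 0.144
grasp_force: 58.6
```

servo_tool(commands="0 0 0 0 3 0 0; 0 0 0 0 0 0 0.4; 0 0 0 0 0 0 0.8; 0 0 0 0 0 -30 1; 0 0 0 0 0 -50 1")

```text
time_s: 25.5
eef_pos: [0.4819, 0.173, 0.1243]
eef_rot: [-0.002, 0.676, 0.737, -0.002]
wrist_force: [0.5, -0.0, -0.2]
opening: 0.973
grasp_force: 0.0
```

servo_tool(commands="0 0 0 0 0 -50 1; 0 0 0 -60 0 -20 1; 0 0 0 -60 0 0 1; 0 0 0 0 0 0 1")

```text
time_s: 26.0
eef_pos: [0.4946, 0.0511, 0.1955]
eef_rot: [0.0, 0.678, 0.735, -0.0]
wrist_force: [0.4, 0.7, -0.9]
opening: 1.005
grasp_force: 0.0
```

```bash
python3 - <<'E'
from h import *
I=np.zeros((600,800,3),np.uint8)
I[:,:]=0
c,im=wsave("w9");I=cv2.imread("pics/w9.png")
sd=camera("side");I[400:,:300]=cv2.resize(sd[180:270,215:350],(300,200),interpolation=cv2.INTER_CUBIC)
sc=camera("scene");I[400:,500:]=cv2.resize(sc[110:250,120:330],(300,200))
cv2.imwrite("pics/m9.png",I);print(get_obs()["eef_pos"])
E
```

```text
[0.49401942 0.05483991 0.19480253]
```

View pics/m9.png

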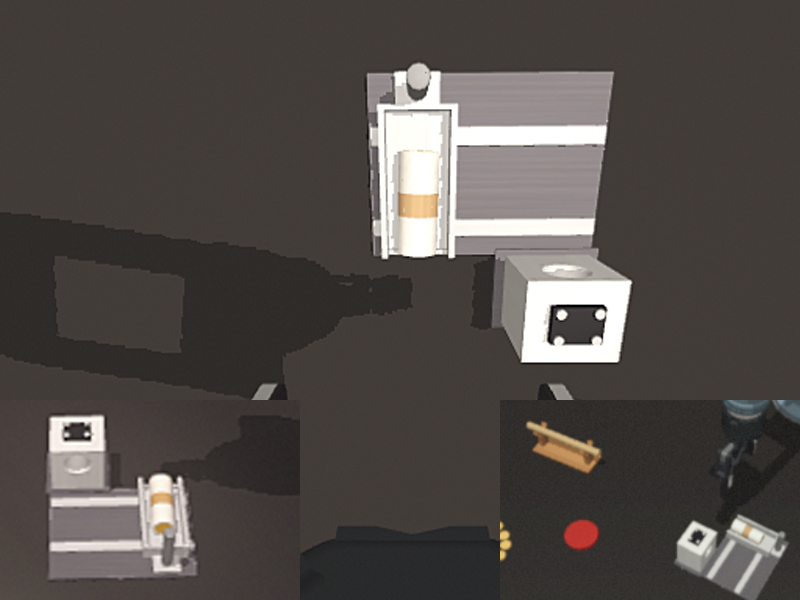

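The final view shows the tray at the far end with the roll in it at about (418,203), the bore empty, the rod on its rest and the lid untouched. One quick check that the roll lies inside the lip.

```bash
python3 - <<'E'
from h import *
c=ld("w9")
for p in[(418,150),(418,254)]:print(plane(c,np.array(p)/S,.039).round(4))
h=np.radians(94.7);ux=np.array([np.cos(h),np.sin(h)]);F=np.array([.6015,.0373])+.083*ux+.1*np.array([-ux[1],ux[0]])
print("tray inner ends",F+.048*ux,F-.048*ux, "post",plane(c,np.array((418,75))/S,.075),F+.061*ux)
print(hand_in())
E
```

```text
[0.4924 0.1339 0.039 ]
[0.4983 0.065  0.039 ]
tray inner ends [0.49110232 0.15966565] [0.49896841 0.06398846] post [0.4886411  0.17259353 0.075     ] [0.49003712 0.17262193]
the job is handed in; nothing more can be done
None
```

The job is handed in at about 26 s: the roll was driven out and lies flat in the tray, the tray is fully out at its far stop, the rod is back on both saddles within about 1 mm of where it was, and I did not touch the jar, lid or tin.

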